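# Pop the label machine's drawer and load a fresh roll

### The arm

A 6-joint arm with a two-finger parallel gripper is mounted at the origin on a cart in front of the work surface, level with it; the furniture and walls round the work are solid. World frame = base frame: x ahead of the robot, y to its left, z up, the work surface at z = 0. Lengths are in m, angles in rad, forces in N, time in s.
With the tool pointing down it reaches from about 0.35 to 0.85 m from the base axis. Payload 8.1 kg.
Tool frame: the origin (TCP) lies between the finger pads; the fingertips stand 25 mm ahead of it and the grasp point (between the pads) lies 6 mm ahead of it (robot.tip_extent is the distance from the TCP to the fingertips, in m); z points along the fingers, y is the direction in which the jaws open and shut (so a half turn about z gives the same grasp; the last joint's range is limited). The gripper opens to 93 mm and grips with 3 to 60 N. Pads are 15 mm wide; open, the fingers measure 128 mm over their backs; the gripper's body (75 mm by 188 mm) begins 65 mm behind the grasp point.
Start: joints at [-1.32, 0.13, 1.488, -0, 1.523, -0.085], TCP at [0.198, -0.566, 0.244] pointing down, gripper open.
Joint ranges: [-2.96, 2.96], [-0.89, 2.26], [0.02, 2.5], [-1.34, 4.48], [0, 2.73], [-2.66, 2.66]. Speed limits (rad/s): [2.39, 2.39, 2.79, 3.14, 3.14, 3.14].

### API

Orientations are given as a rotation vector (axis times angle).
In Python, from plant import robot gives the robot as it stands.
- The arm moves only by the tool drive_tool, never from a script. Its argument "increments" is a list of rows, each a list of 7 numbers: the closure, from 0 (fully open) to 1 (shut), then the shift along the world's x, y, z in units of 25 mm (1.0 is 25 mm), then the turn, a rotation vector about the world's x, y, z in rad. In form: [[gripper, dx, dy, dz, rx, ry, rz], ...]. A call has 1 to 20 rows; each row is the pose to reach, as a shift and turn from the pose commanded when the call began; what a row does not reach only later rows make up. A row lasts 1/12 s, in which the tool goes at most 41.7 mm and 7.16 degrees, less where a joint would pass 70% of its speed; a pose out of reach is approached as far as the arm can. A call with a gripper value outside its range is refused whole. The fingers move at their own pace and stop on an object; "squeeze" is the grip in N (left out, the last holds). Time passes only in rows, so rows that repeat a pose let the fingers close. It gives the time, the measured TCP pose, the force and the opening at its end, in the units of the state.
- robot.read_state(): the state, without advancing time (a new reading comes with each control period).
- robot.read_camera(name): name is "scene" or "top" or "wrist"; returns a dict with "image" (400x640x3 uint8, red, green, blue), "fx", "fy", "cx", "cy" (pixels), "T" (4x4, takes a point from camera to world coordinates); the wrist camera has in their place "mount" (4x4, takes a point from camera to tool coordinates, whose origin is the TCP and whose axes are the flange's). Camera axes: x right, y down, z forward; pixel columns grow to the right and rows downward; lengths in m; the calibration is good to about 2 mm. A picture is of the moment at which its call begins: read the wrist's pose just before it. There is no depth.
- robot.close_job(): hands the job in, once; it reports no verdict.
The state is a dict: "t": time; "q": joint angles; "dq": joint speeds; "joint_torque": joint torques, N m; "tool_pos": TCP position; "orientation": TCP orientation; "force": force on the tool from outside, world axes, zero at the start; "wrist_torque": the same for the moment, N m; "opening": finger opening in m.
Only numpy, scipy, OpenCV 4.12 (cv2) and the standard library are available. Lean on these libraries where they do the work, as an engineer would, in place of code of your own. Each camera call takes 0.05 s, during which the arm holds its last target.

### The job

Press the orange release button on the white label machine gently, only until the latch lets go, never hard against its stop, and then keep clear so that the sprung drawer pops fully out by itself. Then seat the white label roll flat in the round pocket of the drawer and let go of it, leaving the drawer fully out so that I can thread the strip; do not disturb the tins and ribbon rolls.

Things in the scene. Friction and masses are not known exactly. Their poses are not given: they have to be found in the camera images.
- label_machine: White label machine, a box 150 (x) by 124 (y) by 62 mm high, fixed to the table, turned up to 0.3 rad. Origin: centre of its underside, on the table; its x axis points from front to back (the front, with the dark drawer, is at x = -75 mm and faces the robot), z is up. The orange release button stands on its top.
- button_rest (a point): Centre of the top face of the released button, 86 mm above the table, fixed to the machine at its x = +30, y = 0 mm (does not follow a press). The latch lets go at a depth that differs from run to run and cannot be seen: 2 to 16 mm. Just 1.2 mm beyond that depth, wherever it is, the button meets a stiff rubber stop (6 N per mm).
- release_button: Orange plunger, 28 mm across, 24 mm proud of the machine's top, pressed straight down; origin 24 mm below its top face. Its spring resists with 2 N at first, 4 N at 17 mm, the latch adds up to 1.5 N: a push of 7 N means that the stop is reached and the latch is free. The machine must never feel more than 13 N. Springs back when let go.
- cassette_drawer: Drawer in the machine's lower front, dark face 104 mm wide, 6 to 44 mm above the table, no handle. Origin and axes coincide with the machine's when shut; popped open it has moved 115 mm along the machine's -x. Once unlatched a spring (6 N shut, 2.5 N open) drives it out within 1 s and holds it out. The robot may not touch it on its way.
- pocket (a point): Centre of the floor of the drawer's round pocket, 8 mm above the table; moves with the drawer, 60 mm behind the front of its face, on its middle line. Pocket 48 mm across, 10 mm deep, rim 18 mm above the table. Only the drawer's face (to 44 mm) stands above the rim. With the drawer out, the machine's front is 55 mm behind the pocket's centre.
- label_roll: Plain white label roll standing on end on the table, 44 mm across, 26 mm high, 40 g. Origin: centre of its underside; z is its axis. Stands in one of three places, the two tins in the others.
- red_tin: Red-lidded round tin, 63 mm across, 27 mm high; origin at the centre of its underside. Leave alone.
- gold_tin: Gold-lidded round tin, 63 mm across, 27 mm high; origin at the centre of its underside. Leave alone.
- ribbon_roll_0: Roll of gold ribbon on a white spool, about 73 mm across, 25 mm high, on the right; origin at its underside. Leave alone.
- ribbon_roll_1: Roll of red ribbon on a white spool, about 70 mm across, 38 mm high, on the right; origin at its underside. Leave alone.
Things that resemble listed ones, but are neither listed nor needed, are in the scene too. Leave any green or purple look-alike of the label_roll alone.

How it is judged:
By the outcome, as a careful person would: the job done as asked, in the order asked, and still so for the second after the job is handed in, with the robot touching nothing.
It also fails if it takes over 72 s, if anything falls off the work surface, if the arm or the gripper's body presses on something with over 40 N, if the wrist force passes 120 N, or if a joint passes its speed limit or range.

## Working session

There is one attempt and no reset: what is moved stays moved. The work goes in short steps, Python scripts to look and compute and a tool call to move; the robot and the scene stay as the last step left them, time stands still between calls to the robot, and variables do not carry over. Pictures are saved under pics/ and viewed, and the job is handed in when it is done.

Besides the shell and the picture viewer there is one more tool, called after ">>>" as name(argument=value, ...), one argument or row to a line, values as JSON. drive_tool: Moves the arm, as the interface text tells. Its arguments: {"type":"object","properties":{"increments":{"type":"array"},"squeeze":{"type":"number"}},"required":["increments"]}

```bash
ls; mkdir -p pics
python3 - <<'E'
from plant import robot
import cv2
print(robot.read_state(), robot.tip_extent)
for n in ("scene","top"):
    c=robot.read_camera(n); cv2.imwrite(f"pics/{n}0.png",c["image"][:,:,::-1]); print(n,c["fx"],c["fy"],c["cx"],c["cy"],c["T"])
E
```

```text
pics
{'t': 0.0, 'q': array([-1.32039843e+00,  1.31147531e-01,  1.48929409e+00, -1.35778888e-05,
        1.52300134e+00, -8.53824404e-02]), 'dq': array([ 1.16479329e-03,  3.71553449e-04, -3.10653608e-03, -2.13800364e-03,
       -5.33624201e-05,  8.62751061e-04]), 'joint_torque': array([-4.44546240e-03, -5.59859490e+01, -4.91756237e+01,  7.67429732e-02,
        3.58760229e-02, -1.40514449e-04]), 'tool_pos': array([ 0.1975976 , -0.56596466,  0.24258742]), 'orientation': array([-3.09560318e+00, -5.24661226e-01,  2.60610703e-04]), 'force': array([-1.29788300e-03,  1.32110038e+00, -8.60671768e-01]), 'wrist_torque': array([-0.04063916,  0.06800678,  0.02500187]), 'opening': 0.09320379670327249} 0.025
scene 458.2068429361309 458.2068429361309 319.5301299060605 196.04918555303598 [[ 0.58218921  0.60982998 -0.53773889  1.13723576]
 [ 0.81293756 -0.4254475   0.39765179 -0.39379789]
 [ 0.01372032 -0.66865673 -0.74344464  0.82729995]
 [ 0.          0.          0.          1.        ]]
top 458.7227336365229 458.7227336365229 319.8699716380984 196.08363250689223 [[ 0.02491113 -0.99207369  0.12316345  0.43678905]
 [-0.99965189 -0.02364928  0.0116969  -0.01062721]
 [-0.00869146 -0.12341196 -0.99231746  1.29449923]
 [ 0.          0.          0.          1.        ]]
```

View pics/scene0.png

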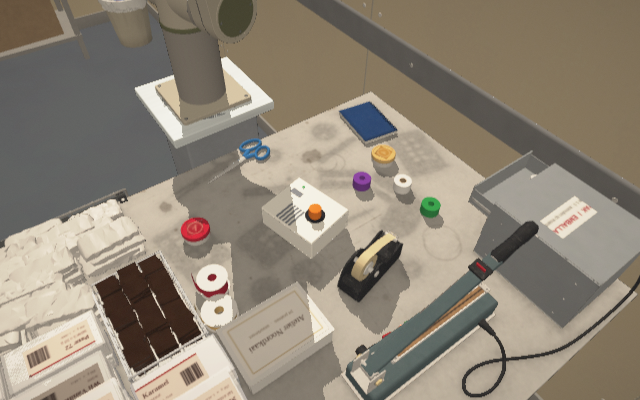

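View pics/top0.png

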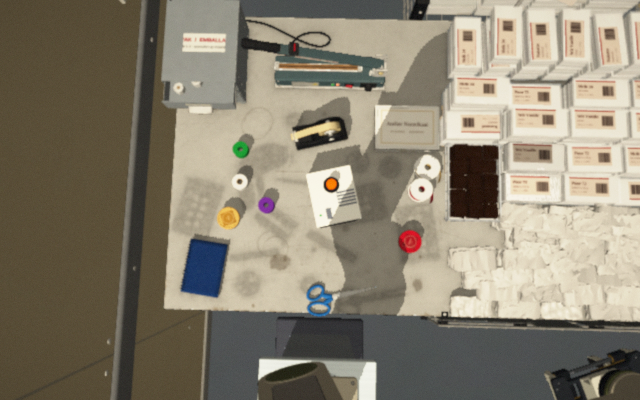

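Candidates for the label roll in the top view are the plain white roll (240,182), purple (267,205), green (241,149), and the white spools with ribbon (428,166) and (420,189). I choose the white one at (240,182) and will check it in a crop.

Run:
```python
import cv2
a=cv2.imread("pics/top0.png")
cv2.imwrite("pics/c1.png",cv2.resize(a[140:240,210:370],None,fx=5,fy=5,interpolation=cv2.INTER_CUBIC))
b=cv2.imread("pics/scene0.png")
cv2.imwrite("pics/c2.png",cv2.resize(b[140:260,255:455],None,fx=4,fy=4,interpolation=cv2.INTER_CUBIC))
```

```text
(no output)
```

View pics/c1.png

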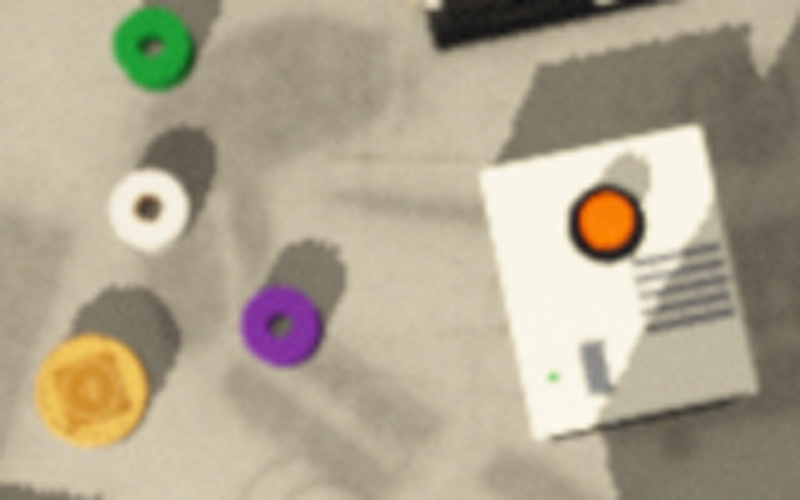

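View pics/c2.png

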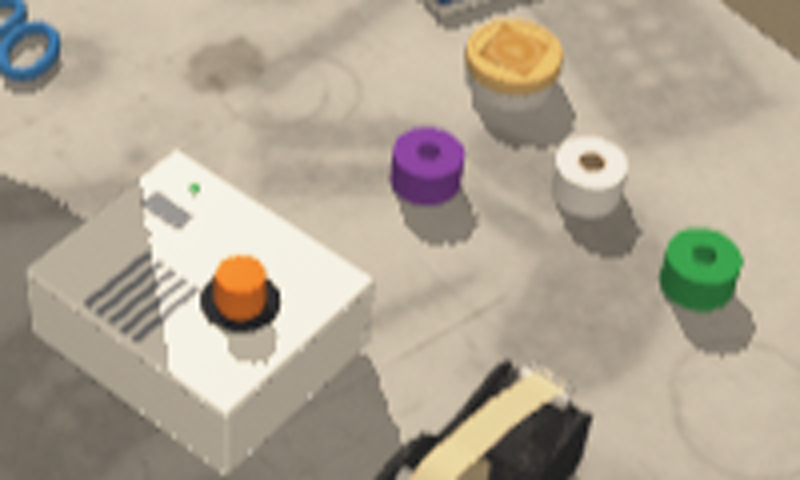

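```bash
cat > h.py <<'E'
import numpy as np, cv2
from plant import robot
def ray(c,uv,z,T=None):
    T=c["T"] if T is None else T
    d=T[:3,:3]@np.array([(uv[0]-c["cx"])/c["fx"],(uv[1]-c["cy"])/c["fy"],1]); o=T[:3,3]
    return o+d*(z-o[2])/d[2]
def proj(c,p,T=None):
    T=c["T"] if T is None else T
    q=T[:3,:3].T@(np.array(p)-T[:3,3]); return np.array([c["fx"]*q[0]/q[2]+c["cx"],c["fy"]*q[1]/q[2]+c["cy"]])
def wristT(s,c):
    T=np.eye(4); T[:3,:3]=cv2.Rodrigues(np.array(s["orientation"]))[0]; T[:3,3]=s["tool_pos"]; return T@c["mount"]
E
python3 - <<'E'
from h import *
np.set_printoptions(precision=4,suppress=True)
c=robot.read_camera("top"); s=robot.read_camera("scene")
f=lambda u,v:((u+.5)/5-.5+210,(v+.5)/5-.5+140)
g=lambda u,v:((u+.5)/4-.5+255,(v+.5)/4-.5+140)
K=[(483,172),(703,127),(757,395),(537,438)]
P=np.array([ray(c,f(*k),.062) for k in K]); print("top",P, [np.linalg.norm(P[i]-P[i-3]) for i in range(4)])
K2=[(372,281),(225,413),(30,272),(177,150)]
P2=np.array([ray(s,g(*k),.062) for k in K2]); print("scene",P2,[np.linalg.norm(P2[i]-P2[i-3]) for i in range(4)])
for Q in (P,P2):
  m=Q.mean(0); ax=(Q[0]+Q[1]-Q[2]-Q[3]); yaw=np.arctan2(ax[1],ax[0]); a2=Q[0]+Q[3]-Q[1]-Q[2]
  print(m,yaw,np.arctan2(-a2[0],a2[1]), "button",m[:2]+.03*np.array([np.cos(yaw),np.sin(yaw)]))
print("btn",ray(c,f(607,219),.086),ray(s,g(240,272),.086))
print("roll",ray(c,f(149,205),.026),ray(s,g(592,161),.026))
print("gold",ray(c,f(91,388),.027),"purp",ray(c,f(282,322),.026),"green",ray(c,f(153,45),.026))
print(robot.read_state()["t"])
E
```

```text
top [[ 0.6495  0.0426  0.062 ]
 [ 0.6772 -0.0767  0.062 ]
 [ 0.5314 -0.1082  0.062 ]
 [ 0.5054  0.0095  0.062 ]] [np.float64(0.12254055977857344), np.float64(0.14914618747622208), np.float64(0.12053732724085964), np.float64(0.14784093215013214)]
scene [[ 0.652   0.0423  0.062 ]
 [ 0.6788 -0.0745  0.062 ]
 [ 0.5394 -0.1075  0.062 ]
 [ 0.5079  0.0106  0.062 ]] [np.float64(0.11981851338624228), np.float64(0.14324865088636576), np.float64(0.1222589915186326), np.float64(0.14755016122442374)]
[ 0.5909 -0.0332  0.062 ] 0.2193219393964486 0.22272694164888718 button [ 0.6202 -0.0267]
[ 0.5945 -0.0323  0.062 ] 0.22455793371368762 0.24350967118594144 button [ 0.6238 -0.0256]
btn [ 0.6215 -0.0252  0.086 ] [ 0.622  -0.0251  0.086 ]
roll [0.6326 0.2309 0.026 ] [0.6305 0.2318 0.026 ]
gold [0.529  0.2581 0.027 ] purp [0.5685 0.1537 0.026 ] green [0.7241 0.2329 0.026 ]
0.2
```

>>> drive_tool(
  increments=[
    [1,8.5,10.8,-1,0,0,0],
    [1,8.5,10.8,-1,0,0,0],
    [1,8.5,10.8,-1,0,0,0],
    [1,8.5,10.8,-1,0,0,0],
    [1,8.5,10.8,-1,0,0,0],
    [1,8.5,10.8,-1,0,0,0],
    [1,8.5,10.8,-1,0,0,0],
    [1,8.5,10.8,-1,0,0,0],
    [1,16.96,21.6,-3,0,0,0],
    [1,16.96,21.6,-3,0,0,0],
    [1,16.96,21.6,-3,0,0,0],
    [1,16.96,21.6,-3,0,0,0],
    [1,16.96,21.6,-3,0,0,0],
    [1,16.96,21.6,-3,0,0,0],
    [1,16.96,21.6,-3,0,0,0],
    [1,16.96,21.6,-3,0,0,0],
    [1,16.96,21.6,-3,0,0,0],
    [1,16.96,21.6,-3,0,0,0],
    [1,16.96,21.6,-3,0,0,0],
    [1,16.96,21.6,-3,0,0,0],
  ],
  squeeze=8,
)

```text
t: 1.87
tool_pos: [0.6213, -0.0268, 0.1683]
orientation: [3.097, 0.525, -0.001]
force: [0.4, -0.6, 0.4]
opening: 0.0002
```

Run:
```python
from h import *
np.set_printoptions(precision=4,suppress=True)
s=robot.read_state(); c=robot.read_camera("wrist"); cv2.imwrite("pics/w1.png",c["image"][:,:,::-1]); print(s)
T=wristT(s,c); print(T,proj(c,(.6217,-.0252,.086),T))
```

```text
{'t': 1.8667, 'q': array([-0.1253,  0.2343,  1.5103, -0.0005,  1.3979,  1.1094]), 'dq': array([-0.0212, -0.0187,  0.0078, -0.0004,  0.0002,  0.0028]), 'joint_torque': array([  1.3284, -59.2453, -48.0281,   0.1786,  -0.0981,   0.0337]), 'tool_pos': array([ 0.6213, -0.0268,  0.1683]), 'orientation': array([ 3.0971,  0.5255, -0.0015]), 'force': array([ 0.4011, -0.6328,  0.3606]), 'wrist_torque': array([ 0.0303, -0.0173,  0.0101]), 'opening': 0.00023682233710125276}
[[ 0.3298 -0.9028 -0.2761  0.6979]
 [-0.9441 -0.3154 -0.0965  0.001 ]
 [ 0.      0.2924 -0.9563  0.308 ]
 [ 0.      0.      0.      1.    ]] [319.8689 217.1905]
```

View pics/w1.png

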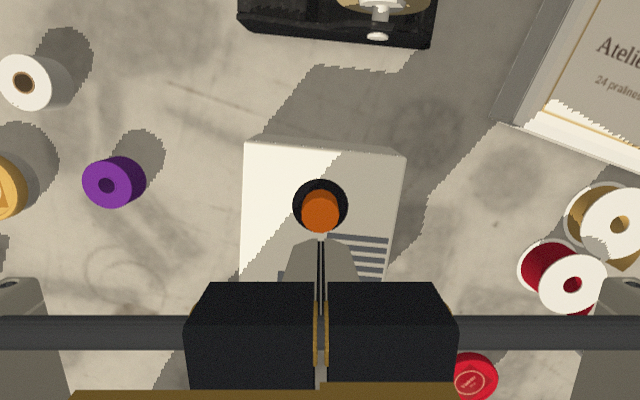

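>>> drive_tool(
  increments=[
    [1,0,0.05,-1,0,0,0],
    [1,0,0.05,-1.8,0,0,0],
    [1,0,0.05,-2.05,0,0,0],
    [1,0,0.05,-2.05,0,0,0],
    [1,0,0.05,-2.05,0,0,0],
    [1,0,0.05,-2.05,0,0,0],
  ],
)

```text
t: 2.42
tool_pos: [0.6225, -0.0259, 0.1192]
orientation: [3.097, 0.524, 0.003]
force: [0.0, -0.7, 1.0]
opening: 0.0006
```

```bash
cat > st.py <<'E'
from h import *
np.set_printoptions(precision=4,suppress=True)
F=[]
for i in range(1):
    s=robot.read_state(); print(s["t"],s["tool_pos"],"F",s["force"])
    c=robot.read_camera("top"); im=c["image"]
    s=robot.read_state(); print(s["t"],s["tool_pos"],"F",s["force"])
a=cv2.imread("pics/top0.png")[:,:,::-1].astype(int)
# region in front of the machine: machine (x -180..-85)
R=np.array([[np.cos(.22),-np.sin(.22)],[np.sin(.22),np.cos(.22)]])
pol=[proj(c,np.r_[np.array([.592,-.032])+R@np.array(p),.03]) for p in [(-95,-40),(-95,40),(-175,40),(-175,-40)] for p in [np.array(p)/1e3]]
m=np.zeros((400,640),np.uint8); cv2.fillPoly(m,[np.int32(pol)],1)
print("front diff",np.abs(im.astype(int)-a)[m>0].mean(), "mean",im[m>0].mean())
E
python3 st.py
```

```text
2.4167 [ 0.6225 -0.0259  0.1192] F [ 0.0249 -0.6643  0.9946]
2.4667 [ 0.6227 -0.0258  0.1193] F [0.2117 1.1101 0.6029]
front diff 37.31861662987491 mean 131.9466519499632
```

Run:
```python
from h import *
a=[robot.read_camera(n)["image"][:,:,::-1] for n in ("top","scene")]
cv2.imwrite("pics/ts1.png",np.vstack([a[0][100:330,160:520],a[1][110:340,170:530]]))
```

```text
(no output)
```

View pics/ts1.png

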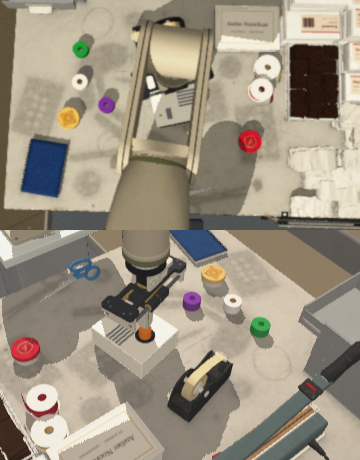

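```bash
cat > st.py <<'E'
from h import *
import os
np.set_printoptions(precision=4,suppress=True)
Z=[];F=[]
for i in range(3):
    s=robot.read_state(); Z.append(s["tool_pos"]);F.append(s["force"][2]); c=robot.read_camera("scene")
s=robot.read_state(); Z.append(s["tool_pos"]);F.append(s["force"][2]); im=c["image"].astype(int)
R=np.array([[np.cos(.22),-np.sin(.22)],[np.sin(.22),np.cos(.22)]])
pol=[proj(c,np.r_[np.array([.592,-.032])+R@(np.array(p)/1e3),.03]) for p in [(-95,-48),(-95,-10),(-180,-10),(-180,-48)]]
m=np.zeros((400,640),np.uint8); cv2.fillPoly(m,[np.int32(pol)],1)
if not os.path.exists("ref.npy"): np.save("ref.npy",im)
a=np.load("ref.npy")
print("t %.2f"%s["t"],"tip z mm",(np.array(Z)[:,2]-.025)*1e3,"Fz %.2f"%np.mean(F),np.array(F), "diff %.1f"%np.abs(im-a)[m>0].mean())
E
python3 st.py; python3 st.py
```

```text
t 2.72 tip z mm [94.0103 93.7263 93.4301 93.1555] Fz 0.54 [-0.0857  0.1865  0.8834  1.1649] diff 0.0
t 2.87 tip z mm [93.1555 92.8717 92.6861 92.5745] Fz 0.19 [ 1.1649 -0.7417 -0.2663  0.5979] diff 0.7
```

>>> drive_tool(
  increments=[
    [1,0,0,-0.2,0,0,0],
    [1,0,0,-0.2,0,0,0],
    [1,0,0,-0.2,0,0,0],
    [1,0,0,-0.2,0,0,0],
    [1,0,0,-0.2,0,0,0],
    [1,0,0,-0.2,0,0,0],
  ],
)

```text
t: 3.37
tool_pos: [0.6217, -0.0252, 0.1124]
orientation: [-3.097, -0.525, 0.0]
force: [0.3, 0.3, -0.1]
opening: 0.0007
```

```bash
python3 st.py; python3 st.py
```

```text
t 3.52 tip z mm [87.3874 87.465  87.4485 87.4515] Fz 0.09 [-0.0711  0.2353 -0.2843  0.4859] diff 0.7
t 3.67 tip z mm [87.4515 87.4503 87.4296 87.4341] Fz -0.09 [ 0.4859  0.1775 -0.2298 -0.7799] diff 0.7
```

Settled, tip at 87.4 mm with no contact. Next I step down 1.5 mm to touch, then in small steps, since the latch is at least 2 mm deep.

>>> drive_tool(
  increments=[
    [1,0,0,-0.04,0,0,0],
    [1,0,0,-0.08,0,0,0],
    [1,0,0,-0.1,0,0,0],
    [1,0,0,-0.1,0,0,0],
    [1,0,0,-0.1,0,0,0],
  ],
)

```text
t: 4.08
tool_pos: [0.6219, -0.0252, 0.1105]
orientation: [3.097, 0.525, 0.001]
force: [-2.1, -0.4, 4.5]
opening: 0.0004
```

```bash
python3 st.py
```

```text
t 4.23 tip z mm [85.4725 85.4842 85.4705 85.4699] Fz 5.22 [4.4863 5.4439 5.7465 5.217 ] diff 0.7
```

```bash
python3 st.py;python3 st.py
python3 - <<'E'
from h import *
a=[robot.read_camera(n)["image"][:,:,::-1] for n in ("scene","wrist")]
cv2.imwrite("pics/s2.png",np.hstack([cv2.resize(a[0][150:270,240:370],None,fx=4,fy=4),a[1][:,200:460].repeat(1,0)[:480] if 0 else cv2.resize(a[1][100:340,240:400],(320,480))]))
E
```

```text
t 4.38 tip z mm [85.4699 85.4696 85.448  85.4604] Fz 6.01 [5.217  5.2948 7.1375 6.3935] diff 0.7
t 4.53 tip z mm [85.4604 85.4332 85.4195 85.4531] Fz 5.91 [6.3935 5.7313 5.5131 6.02  ] diff 0.7
```

View pics/s2.png

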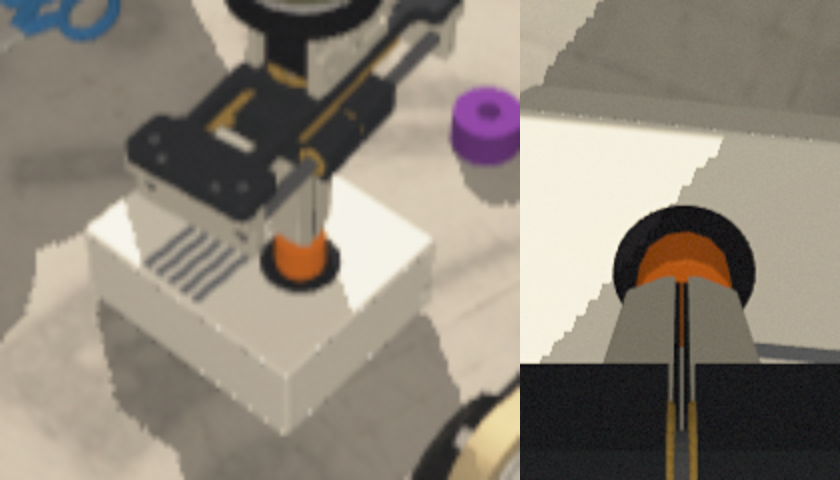

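```bash
python3 - <<'E'
from h import *
np.set_printoptions(precision=3,suppress=True)
A=[]
for i in range(8):
    s=robot.read_state(); robot.read_camera("wrist")
    A.append(np.r_[s["tool_pos"]*1e3,s["force"],s["wrist_torque"],s["joint_torque"][1:3]])
A=np.array(A);print(s["t"]);print(A[0]);print(A[-1]);print(A.mean(0),A.std(0))
E
python3 st.py
```

```text
4.9833
[621.897 -25.276 110.43   -2.053   0.497   5.721   0.072   0.362   0.005
 -58.089 -44.727]
[621.904 -25.237 110.422  -1.443  -0.843   5.638   0.044   0.376   0.05
 -58.124 -44.741]
[621.914 -25.265 110.44   -2.178   0.133   5.529   0.032   0.405  -0.001
 -58.106 -44.734] [0.012 0.014 0.012 0.506 0.527 0.378 0.031 0.027 0.029 0.011 0.004]
t 5.18 tip z mm [85.4348 85.4347 85.4754 85.429 ] Fz 5.61 [5.5021 6.3975 5.0234 5.5029] diff 0.7
```

>>> drive_tool(
  increments=[
    [1,0,0,-0.01,0,0,0],
    [1,0,0,-0.02,0,0,0],
    [1,0,0,-0.02,0,0,0],
  ],
)

```text
t: 5.43
tool_pos: [0.6219, -0.0253, 0.11]
orientation: [3.097, 0.525, 0.001]
force: [-3.0, -0.2, 6.0]
opening: 0.0005
```

```bash
python3 st.py; python3 st.py
```

```text
t 5.58 tip z mm [84.9871 84.9895 85.0171 84.9871] Fz 5.63 [5.963  5.6378 5.0022 5.9289] diff 0.7
t 5.73 tip z mm [84.9871 84.997  84.9927 84.9901] Fz 5.77 [5.9289 5.7738 6.4124 4.9663] diff 0.8
```

>>> drive_tool(
  increments=[
    [1,0,0,-0.015,0,0,0],
    [1,0,0,-0.03,0,0,0],
    [1,0,0,-0.03,0,0,0],
  ],
)

```text
t: 5.98
tool_pos: [0.6219, -0.0253, 0.1092]
orientation: [3.097, 0.525, 0.001]
force: [-2.6, 0.1, 5.3]
opening: 0.0003
```

```bash
python3 st.py
```

```text
t 6.13 tip z mm [84.2231 84.2612 84.2087 84.2371] Fz 5.46 [5.3345 5.8892 5.2838 5.3405] diff 0.7
```

>>> drive_tool(
  increments=[
    [1,0,0,-0.015,0,0,0],
    [1,0,0,-0.03,0,0,0],
    [1,0,0,-0.03,0,0,0],
  ],
)

```text
t: 6.38
tool_pos: [0.6219, -0.0253, 0.1085]
orientation: [3.097, 0.525, 0.001]
force: [-3.0, 0.7, 5.9]
opening: 0.0006
```

```bash
python3 st.py
```

```text
t 6.53 tip z mm [83.4782 83.4996 83.5034 83.4647] Fz 5.61 [5.9379 5.0511 5.6911 5.75  ] diff 0.7
```

>>> drive_tool(
  increments=[
    [1,0,0,-0.016,0,0,0],
    [1,0,0,-0.032,0,0,0],
    [1,0,0,-0.032,0,0,0],
  ],
)

```text
t: 6.78
tool_pos: [0.6219, -0.0253, 0.1077]
orientation: [3.097, 0.525, 0.001]
force: [-3.1, -0.6, 5.6]
opening: 0.0007
```

```bash
python3 st.py
```

```text
t 6.93 tip z mm [82.7154 82.703  82.6921 82.7116] Fz 5.63 [5.5859 5.394  5.7433 5.8161] diff 0.7
```

>>> drive_tool(
  increments=[
    [1,0,0,-0.016,0,0,0],
    [1,0,0,-0.032,0,0,0],
    [1,0,0,-0.032,0,0,0],
  ],
)

```text
t: 7.18
tool_pos: [0.6219, -0.0253, 0.1069]
orientation: [3.097, 0.525, 0.001]
force: [-2.0, -0.0, 5.4]
opening: 0.0007
```

```bash
python3 st.py
```

```text
t 7.33 tip z mm [81.9119 81.8815 81.8846 81.9467] Fz 5.42 [5.3592 5.5741 6.0546 4.6981] diff 0.7
```

>>> drive_tool(
  increments=[
    [1,0,0,-0.016,0,0,0],
    [1,0,0,-0.032,0,0,0],
    [1,0,0,-0.032,0,0,0],
  ],
)

```text
t: 7.58
tool_pos: [0.6219, -0.0252, 0.1061]
orientation: [3.097, 0.525, 0.001]
force: [-2.1, 0.6, 6.2]
opening: 0.0004
```

```bash
python3 st.py
```

```text
t 7.73 tip z mm [81.1204 81.1501 81.17   81.1125] Fz 6.04 [6.1771 7.0034 5.7101 5.2593] diff 0.7
```

>>> drive_tool(
  increments=[
    [1,0,0,-0.016,0,0,0],
    [1,0,0,-0.032,0,0,0],
    [1,0,0,-0.032,0,0,0],
  ],
)

```text
t: 7.98
tool_pos: [0.6219, -0.0252, 0.1053]
orientation: [3.097, 0.525, 0.001]
force: [-2.4, 0.8, 6.3]
opening: 0.0005
```

```bash
python3 st.py
```

```text
t 8.13 tip z mm [80.3298 80.3308 80.3422 80.3498] Fz 5.82 [6.3006 5.7718 5.7046 5.5   ] diff 0.7
```

>>> drive_tool(
  increments=[
    [1,0,0,-0.016,0,0,0],
    [1,0,0,-0.032,0,0,0],
    [1,0,0,-0.032,0,0,0],
  ],
)

```text
t: 8.38
tool_pos: [0.6219, -0.0253, 0.1045]
orientation: [3.097, 0.525, 0.001]
force: [-2.7, -0.1, 6.7]
opening: 0.0003
```

```bash
python3 st.py
```

```text
t 8.53 tip z mm [79.5389 79.5559 79.5491 79.5667] Fz 6.10 [6.6856 6.0732 6.4045 5.2262] diff 0.7
```

>>> drive_tool(
  increments=[
    [1,0,0,-0.016,0,0,0],
    [1,0,0,-0.032,0,0,0],
    [1,0,0,-0.032,0,0,0],
  ],
)

```text
t: 8.78
tool_pos: [0.6219, -0.0253, 0.1038]
orientation: [3.097, 0.525, 0.001]
force: [-3.1, -0.1, 5.9]
opening: 0.0012
```

```bash
python3 st.py
```

```text
t 8.93 tip z mm [78.7725 78.7475 78.7424 78.7593] Fz 5.99 [5.8531 6.1865 5.0239 6.8798] diff 0.7
```

>>> drive_tool(
  increments=[
    [1,0,0,-0.016,0,0,0],
    [1,0,0,-0.032,0,0,0],
    [1,0,0,-0.032,0,0,0],
  ],
)

```text
t: 9.18
tool_pos: [0.6219, -0.0253, 0.103]
orientation: [3.097, 0.525, 0.001]
force: [-2.3, 0.6, 6.4]
opening: 0.0003
```

```bash
python3 st.py
```

```text
t 9.33 tip z mm [77.9935 77.9607 77.9818 77.9663] Fz 6.26 [6.3957 6.5588 5.9837 6.0866] diff 0.7
```

>>> drive_tool(
  increments=[
    [1,0,0,-0.016,0,0,0],
    [1,0,0,-0.032,0,0,0],
    [1,0,0,-0.032,0,0,0],
  ],
)

```text
t: 9.58
tool_pos: [0.6219, -0.0253, 0.1022]
orientation: [3.097, 0.525, 0.001]
force: [-3.5, -0.6, 7.1]
opening: 0.0001
```

```bash
cat >> st.py <<'E'
o=im.astype(np.uint8).copy(); cv2.polylines(o,[np.int32(pol)],True,(0,255,0)); cv2.imwrite("pics/live_%d.png"%(s["t"]*100),cv2.resize(o[130:270,200:370,::-1],None,fx=4,fy=4))
E
python3 st.py; ls pics
```

```text
t 9.73 tip z mm [77.1931 77.1774 77.2129 77.1812] Fz 6.65 [7.0728 6.7463 7.0193 5.757 ] diff 0.7
c1.png
c2.png
live_973.png
s2.png
scene0.png
top0.png
ts1.png
w1.png
```

View pics/live_973.png

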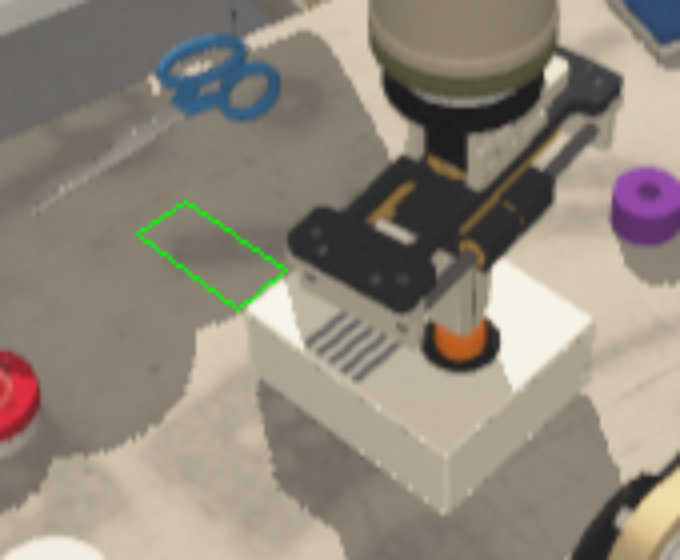

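>>> drive_tool(
  increments=[
    [1,0,0,-0.016,0,0,0],
    [1,0,0,-0.03,0,0,0],
    [1,0,0,-0.03,0,0,0],
  ],
)

```text
t: 9.98
tool_pos: [0.6219, -0.0252, 0.1015]
orientation: [3.097, 0.525, 0.001]
force: [-2.4, 0.2, 6.4]
opening: 0.0007
```

```bash
python3 st.py
```

```text
t 10.13 tip z mm [76.4508 76.487  76.4189 76.4462] Fz 6.50 [6.4117 6.2806 6.3724 6.9325] diff 0.7
```

>>> drive_tool(
  increments=[
    [1,0,0,-0.016,0,0,0],
    [1,0,0,-0.03,0,0,0],
    [1,0,0,-0.03,0,0,0],
  ],
)

```text
t: 10.38
tool_pos: [0.6219, -0.0253, 0.1007]
orientation: [3.097, 0.525, 0.001]
force: [-2.9, 0.2, 6.0]
opening: 0.0006
```

```bash
python3 st.py
```

```text
t 10.53 tip z mm [75.7034 75.7158 75.6953 75.7197] Fz 6.90 [6.0179 7.1091 7.4699 7.0182] diff 0.7
```

>>> drive_tool(
  increments=[
    [1,0,0,-0.016,0,0,0],
    [1,0,0,-0.028,0,0,0],
    [1,0,0,-0.028,0,0,0],
  ],
)

```text
t: 10.78
tool_pos: [0.6219, -0.0253, 0.1]
orientation: [3.097, 0.525, 0.001]
force: [-3.3, -0.1, 6.8]
opening: 0.0007
```

```bash
python3 st.py
```

```text
t 10.93 tip z mm [75.0316 75.0043 75.0379 75.0283] Fz 7.15 [6.7559 6.5749 7.3943 7.8651] diff 0.7
```

>>> drive_tool(
  increments=[
    [1,0,0,-0.014,0,0,0],
    [1,0,0,-0.024,0,0,0],
    [1,0,0,-0.024,0,0,0],
  ],
)

```text
t: 11.18
tool_pos: [0.6219, -0.0253, 0.0994]
orientation: [3.097, 0.525, 0.001]
force: [-3.2, 0.0, 7.6]
opening: 0.0002
```

```bash
python3 st.py
```

```text
t 11.33 tip z mm [74.4286 74.4402 74.4341 74.4382] Fz 7.10 [7.5664 6.1585 7.0971 7.5755] diff 0.7
```

>>> drive_tool(
  increments=[
    [1,0,0,-0.014,0,0,0],
    [1,0,0,-0.024,0,0,0],
    [1,0,0,-0.024,0,0,0],
  ],
)

```text
t: 11.58
tool_pos: [0.6219, -0.0253, 0.0988]
orientation: [3.097, 0.525, 0.001]
force: [-3.6, 0.3, 7.4]
opening: 0.0006
```

```bash
python3 st.py
```

```text
t 11.73 tip z mm [73.8159 73.8182 73.8431 73.82  ] Fz 6.97 [7.4409 6.8931 6.8794 6.6476] diff 0.7
```

>>> drive_tool(
  increments=[
    [1,0,0,-0.014,0,0,0],
    [1,0,0,-0.028,0,0,0],
    [1,0,0,-0.028,0,0,0],
  ],
)

```text
t: 11.98
tool_pos: [0.6219, -0.0253, 0.0981]
orientation: [3.097, 0.525, 0.001]
force: [-2.3, 1.0, 6.6]
opening: 0.0006
```

```bash
python3 st.py
```

```text
t 12.13 tip z mm [73.1185 73.1477 73.1189 73.1365] Fz 6.84 [6.6335 7.0053 6.5455 7.1649] diff 0.7
```

>>> drive_tool(
  increments=[
    [1,0,0,-0.014,0,0,0],
    [1,0,0,-0.028,0,0,0],
    [1,0,0,-0.028,0,0,0],
  ],
)

```text
t: 12.38
tool_pos: [0.6219, -0.0253, 0.0974]
orientation: [3.097, 0.525, 0.001]
force: [-3.3, -0.3, 6.3]
opening: 0.0004
```

```bash
python3 st.py
```

```text
t 12.53 tip z mm [72.4152 72.4513 72.4602 72.4305] Fz 6.35 [6.2877 6.5018 6.0495 6.5432] diff 0.7
```

>>> drive_tool(
  increments=[
    [1,0,0,-0.014,0,0,0],
    [1,0,0,-0.024,0,0,0],
    [1,0,0,-0.024,0,0,0],
  ],
)

```text
t: 12.78
tool_pos: [0.6219, -0.0253, 0.0969]
orientation: [3.097, 0.525, 0.001]
force: [-2.9, -0.1, 7.0]
opening: 0.0002
```

```bash
python3 st.py; python3 st.py
```

```text
t 12.93 tip z mm [71.8662 71.8546 71.8472 71.8648] Fz 7.06 [7.0257 6.7164 7.1268 7.3511] diff 0.7
t 13.08 tip z mm [71.8648 71.8699 71.8317 71.883 ] Fz 7.23 [7.3511 7.0287 6.7586 7.7841] diff 0.7
```

>>> drive_tool(
  increments=[
    [1,0,0,-0.014,0,0,0],
    [1,0,0,-0.024,0,0,0],
    [1,0,0,-0.024,0,0,0],
  ],
)

```text
t: 13.33
tool_pos: [0.6219, -0.0253, 0.0962]
orientation: [3.097, 0.525, 0.001]
force: [-3.1, 0.3, 7.6]
opening: 0.0004
```

```bash
python3 st.py
```

```text
t 13.48 tip z mm [71.2052 71.2127 71.2154 71.2278] Fz 6.96 [7.6497 7.0703 6.5336 6.5972] diff 0.7
```

>>> drive_tool(
  increments=[
    [1,0,0,-0.014,0,0,0],
    [1,0,0,-0.024,0,0,0],
    [1,0,0,-0.024,0,0,0],
  ],
)

```text
t: 13.73
tool_pos: [0.6219, -0.0253, 0.0951]
orientation: [3.097, 0.525, 0.001]
force: [-1.3, -0.0, 3.9]
opening: 0.0005
```

```bash
python3 st.py
```

```text
t 13.88 tip z mm [70.0764 70.0327 69.9767 69.9646] Fz 3.27 [3.8758 2.6665 3.2858 3.2401] diff 36.9
```

Latch let go, with force dropping to 3.3 N and the drawer moving. I lift straight off.

>>> drive_tool(
  increments=[
    [1,0,0,0.5,0,0,0],
    [1,0,0,1.5,0,0,0],
    [1,0,0,3,0,0,0],
    [1,0,0,4,0,0,0],
    [0.6,0,0,4,0,0,0],
    [0.25,0,0,4,0,0,0],
    [0.25,0,0,4,0,0,0],
  ],
)

```text
t: 14.47
tool_pos: [0.6214, -0.0252, 0.1945]
orientation: [-3.097, -0.525, 0.001]
force: [-1.1, 0.7, 0.3]
opening: 0.0159
```

```bash
python3 st.py; ls -t pics | head -1
python3 - <<'E'
from h import *
s=robot.read_state(); print(s["tool_pos"],s["opening"])
t=np.array([.6316,.2312])-s["tool_pos"][:2]; print(t/.025)
E
```

```text
t 14.62 tip z mm [169.5322 168.4576 167.9832 167.9275] Fz -0.14 [ 0.2508 -0.5833  0.0303 -0.2673] diff 31.8
live_1461.png
[ 0.62061455 -0.02510514  0.19292752] 0.02803835647167881
[ 0.4394179  10.25220555]
```

>>> drive_tool(
  increments=[
    [0.25,0.44,10.25,0,0,0,0],
    [0.25,0.44,10.25,0,0,0,0],
    [0.25,0.44,10.25,0,0,0,0],
    [0.25,0.44,10.25,-1.5,0,0,0],
    [0.25,0.44,10.25,-1.5,0,0,0],
    [0.25,0.44,10.25,-1.5,0,0,0],
    [0.25,0.44,10.25,-1.5,0,0,0],
    [0.25,0.44,10.25,-1.5,0,0,0],
    [0.25,0.44,10.25,-1.5,0,0,0],
    [0.25,0.44,10.25,-1.5,0,0,0],
    [0.25,0.44,10.25,-1.5,0,0,0],
    [0.25,0.44,10.25,-1.5,0,0,0],
  ],
)

```text
t: 15.62
tool_pos: [0.6334, 0.2294, 0.1581]
orientation: [3.098, 0.522, 0.002]
force: [-0.1, 0.2, 1.2]
opening: 0.0699
```

Run:
```python
from h import *
np.set_printoptions(precision=4,suppress=True)
s=robot.read_state(); c=robot.read_camera("wrist"); cv2.imwrite("pics/w3.png",c["image"][:,:,::-1]); print(s["tool_pos"],s["orientation"],s["opening"])
T=wristT(s,c); print(proj(c,(.6316,.2312,.026),T))
t=robot.read_camera("top"); cv2.imwrite("pics/t3.png",t["image"][:,:,::-1]); im=t["image"][:,:,::-1]
cv2.imwrite("pics/t3c.png",cv2.resize(im[150:270,280:400],None,fx=5,fy=5,interpolation=cv2.INTER_CUBIC))
```

```text
[0.6334 0.2294 0.1581] [3.0979 0.5217 0.0015] 0.06994231687361706
[318.8678 199.7985]
```

View pics/w3.png

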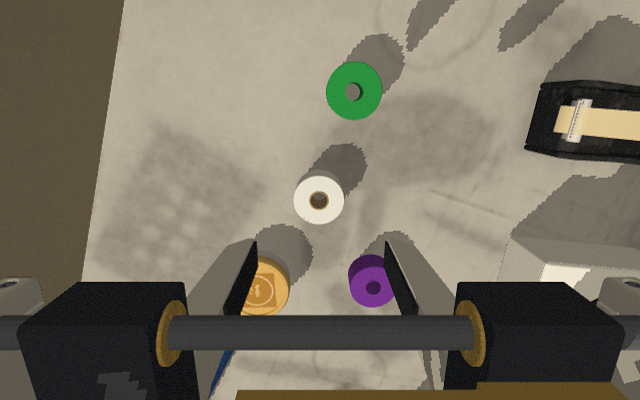

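View pics/t3c.png

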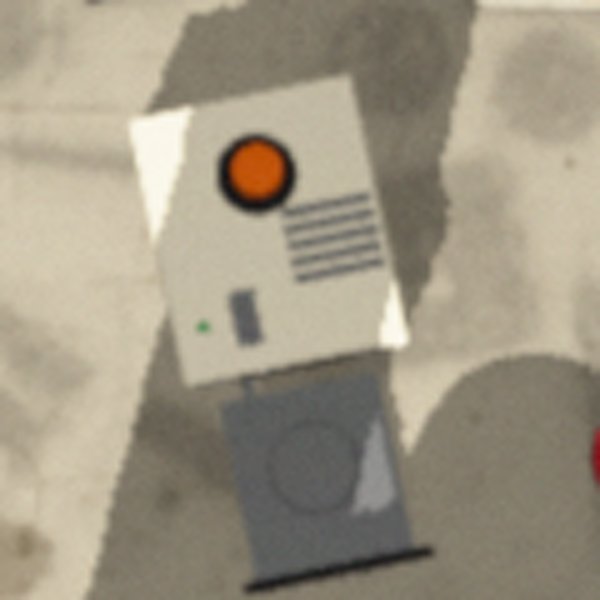

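>>> drive_tool(
  increments=[
    [0.25,-0.055,-0.01,-1.5,0,0,0],
    [0.25,-0.055,-0.01,-3,0,0,0],
    [0.25,-0.055,-0.01,-4.2,0,0,0],
    [0.25,-0.055,-0.01,-4.76,0,0,0],
    [0.25,-0.055,-0.01,-4.76,0,0,0],
    [0.25,-0.055,-0.01,-4.76,0,0,0],
    [0.25,-0.055,-0.01,-4.76,0,0,0],
    [0.25,-0.055,-0.01,-4.76,0,0,0],
    [0.25,-0.055,-0.01,-4.76,0,0,0],
    [0.25,-0.055,-0.01,-4.76,0,0,0],
  ],
)

```text
t: 16.55
tool_pos: [0.6325, 0.2312, 0.0404]
orientation: [-3.097, -0.525, -0.005]
force: [0.5, 0.2, -0.2]
opening: 0.0696
```

Run:
```python
from h import *
np.set_printoptions(precision=4,suppress=True)
s=robot.read_state(); c=robot.read_camera("wrist"); cv2.imwrite("pics/w4.png",c["image"][:,:,::-1]); print(s["tool_pos"],s["orientation"],s["opening"],s["force"])
T=wristT(s,c); print(proj(c,(.6316,.2312,.026),T))
```

```text
[0.6325 0.2312 0.0404] [-3.0971 -0.525  -0.0046] 0.06962598554545706 [ 0.5073  0.2415 -0.2444]
[321.7336 265.3925]
```

View pics/w4.png

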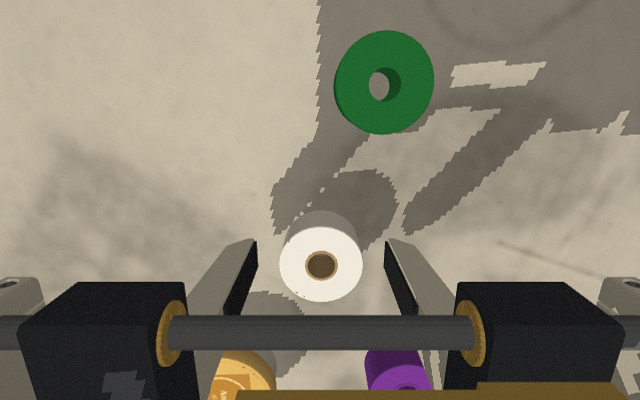

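Roll seen at (321,265), as predicted and centred between the pads. Closing.

>>> drive_tool(
  increments=[
    [0.25,0,0,0,0,0,0],
    [0.25,0,0,0,0,0,0],
    [1,0,0,0,0,0,0],
    [1,0,0,0,0,0,0],
    [1,0,0,0,0,0,0],
    [1,0,0,0,0,0,0],
    [1,0,0,0,0,0,0],
    [1,0,0,0,0,0,0],
    [1,0,0,0,0,0,0],
  ],
  squeeze=8,
)

```text
t: 17.35
tool_pos: [0.6313, 0.2307, 0.0383]
orientation: [3.097, 0.525, -0.0]
force: [-0.7, -0.5, -0.3]
opening: 0.0434
```

Run:
```python
from h import *
np.set_printoptions(precision=4,suppress=True)
s=robot.read_state(); print(s["tool_pos"],s["opening"],s["force"])
c=robot.read_camera("top")
f=lambda u,v:((u+.5)/5-.5+280,(v+.5)/5-.5+150)
p=ray(c,f(312,468),.018); print("pocket rim",p)
K=[(129,120),(350,75),(409,346),(187,386)]
P=np.array([ray(c,f(*k),.062) for k in K]); m=P.mean(0); ax=P[0]+P[1]-P[2]-P[3]; yaw=np.arctan2(ax[1],ax[0]); print(m,yaw)
e=[ray(c,f(*k),.044) for k in [(247,588),(432,551)]]; print("face",e,np.linalg.norm(e[1]-e[0]), np.arctan2((e[1]-e[0])[0],-(e[1]-e[0])[1]))
for yw in (.21,.22,.23): print(yw, np.array([.592,-.032])-.13*np.array([np.cos(yw),np.sin(yw)]), m[:2]-.13*np.array([np.cos(yw),np.sin(yw)]))
```

```text
[0.6313 0.2307 0.0383] 0.043410692998129934 [-0.6822 -0.5117 -0.3191]
pocket rim [ 0.4653 -0.0601  0.018 ]
[ 0.5915 -0.0325  0.062 ] 0.23421716278594987
face [array([ 0.3995, -0.0253,  0.044 ]), array([ 0.4218, -0.1246,  0.044 ])] 0.10180451084559271 0.22030964291634214
0.21 [ 0.4649 -0.0591] [ 0.4644 -0.0596]
0.22 [ 0.4651 -0.0604] [ 0.4647 -0.0609]
0.23 [ 0.4654 -0.0616] [ 0.465  -0.0621]
```

>>> drive_tool(
  increments=[
    [1,0,0,1,0,0,0],
    [1,0,0,2.5,0,0,0],
    [1,0,0,3.6,0,0,0],
    [1,-8.62,-12.08,3.6,0,0,-0.116],
    [1,-8.62,-12.08,3.6,0,0,-0.116],
    [1,-8.62,-12.08,3.6,0,0,-0.116],
    [1,-8.62,-12.08,3.6,0,0,-0.116],
    [1,-8.62,-12.08,3.6,0,0,-0.116],
    [1,-8.62,-12.08,3.6,0,0,-0.116],
    [1,-8.62,-12.08,3.6,0,0,-0.116],
    [1,-8.62,-12.08,3.6,0,0,-0.116],
    [1,-8.62,-12.08,3.6,0,0,-0.116],
    [1,-8.62,-12.08,3.6,0,0,-0.116],
    [1,-8.62,-12.08,3.6,0,0,-0.116],
    [1,-8.62,-12.08,3.6,0,0,-0.116],
    [1,-8.62,-12.08,3.6,0,0,-0.116],
    [1,-8.62,-12.08,3.6,0,0,-0.116],
    [1,-8.62,-12.08,3.6,0,0,-0.116],
    [1,-8.62,-12.08,3.6,0,0,-0.116],
  ],
)

```text
t: 18.98
tool_pos: [0.4162, -0.0705, 0.1283]
orientation: [-3.122, -0.347, 0.001]
force: [0.1, 0.4, -0.3]
opening: 0.0431
```

Run:
```python
from h import *
np.set_printoptions(precision=4,suppress=True)
s=robot.read_state(); c=robot.read_camera("wrist"); cv2.imwrite("pics/w5.png",c["image"][:,:,::-1]); print(s["t"],s["tool_pos"],s["orientation"],s["opening"],s["force"])
T=wristT(s,c); print(proj(c,(.465,-.060,.018),T)); 
im=c["image"][:,:,::-1]
cv2.imwrite("pics/w5c.png",cv2.resize(im[60:310,220:420],(800//2*1+80,600),interpolation=cv2.INTER_CUBIC))
```

```text
18.9833 [ 0.4162 -0.0705  0.1283] [-3.1221 -0.3471  0.0005] 0.043143911854363004 [ 0.1042  0.3988 -0.3224]
[322.4806 142.7529]
```

View pics/w5.png

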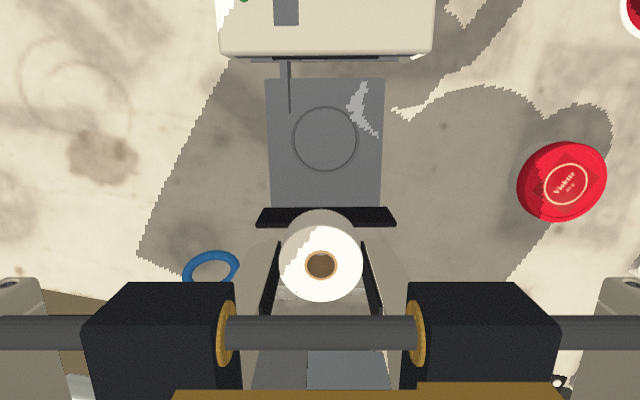

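View pics/w5c.png

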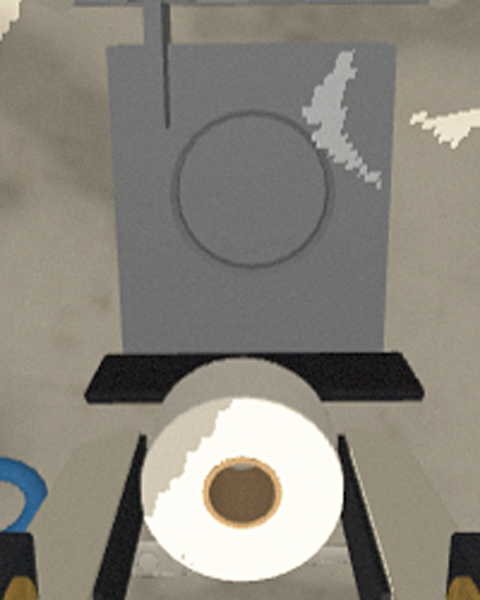

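Run:
```python
from h import *
np.set_printoptions(precision=4,suppress=True)
s=robot.read_state(); c=robot.read_camera("wrist"); T=wristT(s,c)
g=lambda u,v:(u/2.4-.3+220,v/2.4-.3+60)
im=c["image"][:,:,::-1]
for k,z in (((173,190),.018),((330,190),.018),((251,110),.018),((251,269),.018)): print(ray(c,g(*k),z,T))
p=ray(c,g(251.5,189.5),.018,T); print("pocket",p)
zt=s["tool_pos"][2]-.0123
r=ray(c,g(242,489),zt,T); print("roll",r,"vs tcp",r-s["tool_pos"])
for k in ((143,489),(342,489),(242,397),(242,581)): print(ray(c,g(*k),zt,T))
e=[ray(c,g(*k),.044,T) for k in ((108,353),(402,352))]; print("face back edge",e)
b=cv2.resize(im[190:320,255:390],None,fx=4,fy=4,interpolation=cv2.INTER_CUBIC); cv2.imwrite("pics/w6.png",b)
print(s["t"],s["tool_pos"])
```

```text
[ 0.4627 -0.0371  0.018 ]
[ 0.4734 -0.0848  0.018 ]
[ 0.4913 -0.0555  0.018 ]
[ 0.4436 -0.0664  0.018 ]
pocket [ 0.4682 -0.0609  0.018 ]
roll [ 0.417  -0.0694  0.1159] vs tcp [ 0.0009  0.0012 -0.0123]
[ 0.4124 -0.0489  0.1159]
[ 0.4216 -0.0901  0.1159]
[ 0.4374 -0.0648  0.1159]
[ 0.395  -0.0743  0.1159]
face back edge [array([ 0.4149, -0.0292,  0.044 ]), array([ 0.4344, -0.1141,  0.044 ])]
19.0333 [ 0.4161 -0.0706  0.1282]
```

View pics/w6.png

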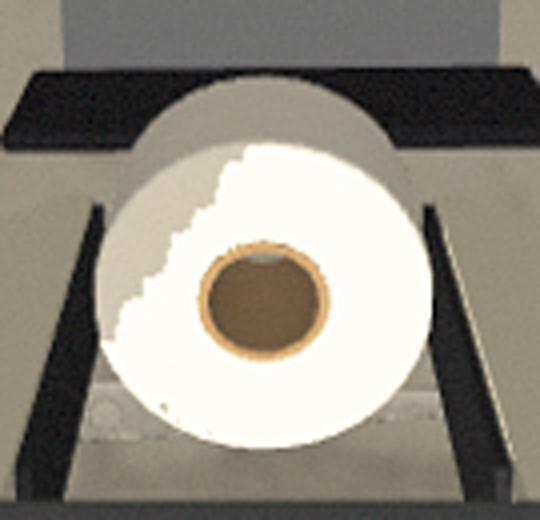

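>>> drive_tool(
  increments=[
    [1,1,0.2,0,0,0,0],
    [1,1.99,0.39,0,0,0,0],
    [1,1.99,0.39,-0.5,0,0,0],
    [1,1.99,0.39,-1.5,0,0,0],
    [1,1.99,0.39,-2.2,0,0,0],
    [1,1.99,0.39,-2.42,0,0,0],
    [1,1.99,0.39,-2.42,0,0,0],
    [1,1.99,0.39,-2.42,0,0,0],
    [1,1.99,0.39,-2.42,0,0,0],
    [1,1.99,0.39,-2.42,0,0,0],
    [1,1.99,0.39,-2.42,0,0,0],
    [1,1.99,0.39,-2.42,0,0,0],
  ],
)

```text
t: 20.08
tool_pos: [0.4662, -0.0617, 0.0688]
orientation: [3.122, 0.344, 0.002]
force: [-0.2, 0.2, 0.3]
opening: 0.0434
```

Run:
```python
from h import *
np.set_printoptions(precision=4,suppress=True)
s=robot.read_state(); c=robot.read_camera("wrist"); T=wristT(s,c); im=c["image"][:,:,::-1].copy()
print(s["t"],s["tool_pos"],s["orientation"],s["opening"])
np.savez("w7.npz",T=T,im=im,tp=s["tool_pos"])
cv2.imwrite("pics/w7.png",cv2.resize(im[130:330,220:420],None,fx=3,fy=3,interpolation=cv2.INTER_CUBIC))
sc=robot.read_camera("scene")["image"][:,:,::-1]
cv2.imwrite("pics/s7.png",cv2.resize(sc[130:250,210:350],None,fx=5,fy=5,interpolation=cv2.INTER_CUBIC))
```

```text
20.0833 [ 0.4662 -0.0617  0.0688] [3.1221 0.3444 0.0023] 0.04338286060890633
```

View pics/w7.png

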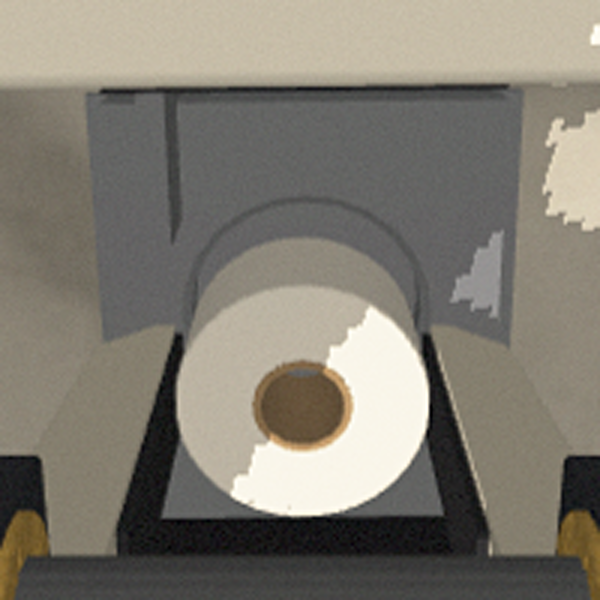

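View pics/s7.png

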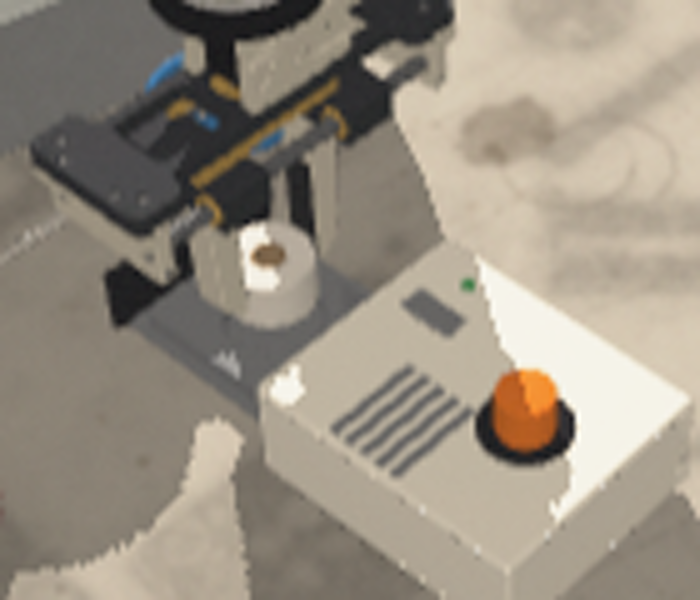

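```bash
cat > ov.py <<'E'
from h import *
import sys
d=np.load("w7.npz"); T=d["T"]; im=d["im"]; tp=d["tp"]; c=robot.read_camera("wrist")
S=5; x0,y0=270,185
o=cv2.resize(im[y0:y0+120,x0:x0+110],None,fx=S,fy=S,interpolation=cv2.INTER_CUBIC)
def circ(cx,cy,z,r,col):
    t=np.linspace(0,2*np.pi,120)
    q=np.array([proj(c,(cx+r*np.cos(a),cy+r*np.sin(a),z),T) for a in t]); q=(q-[x0,y0]+.5)*S
    cv2.polylines(o,[np.int32(q)],True,col,1)
px,py,rx,ry=[float(a) for a in sys.argv[1:5]]
circ(px,py,.018,.024,(0,0,255))
zt=tp[2]-.0123
circ(rx,ry,zt,.022,(0,200,0)); circ(rx,ry,zt-.026,.022,(255,0,0))
cv2.imwrite("pics/%s.png"%sys.argv[5],o)
E
python3 ov.py .4663 -.0607 .4671 -.0605 ov1
```

```text
(no output)
```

View pics/ov1.png

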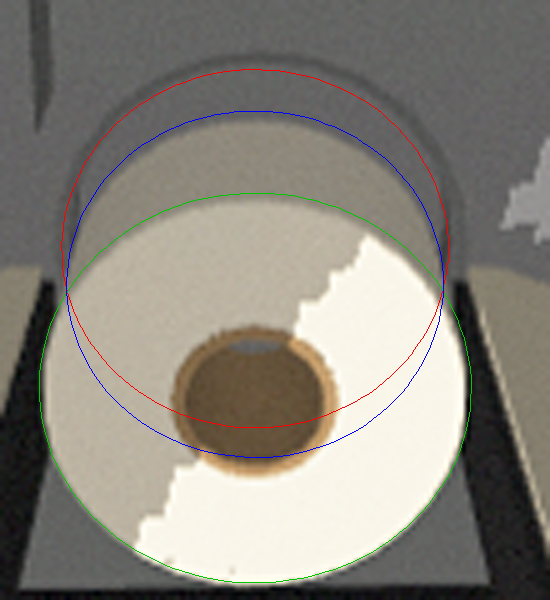

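```bash
python3 ov.py .4681 -.0615 .4666 -.0607 ov2
```

```text
(no output)
```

View pics/ov2.png

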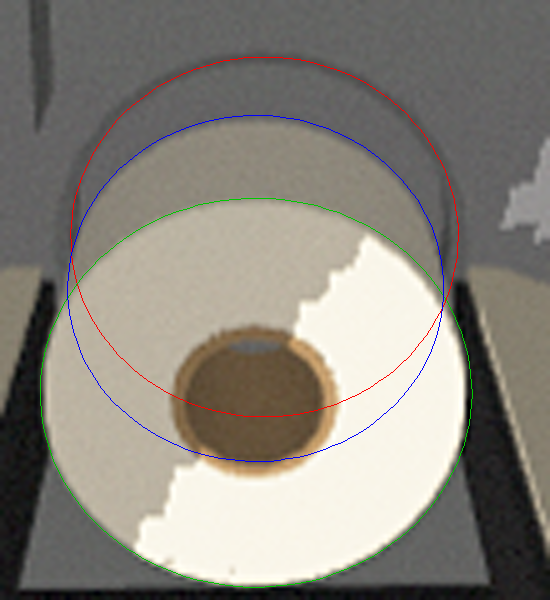

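>>> drive_tool(
  increments=[
    [1,0.052,-0.036,-0.15,0,0,0],
    [1,0.052,-0.036,-0.35,0,0,0],
    [1,0.052,-0.036,-0.35,0,0,0],
    [1,0.052,-0.036,-0.35,0,0,0],
    [1,0.052,-0.036,-0.35,0,0,0],
    [1,0.052,-0.036,-0.35,0,0,0],
    [1,0.052,-0.036,-0.35,0,0,0],
    [1,0.052,-0.036,-0.35,0,0,0],
  ],
)

```text
t: 20.95
tool_pos: [0.467, -0.0624, 0.0593]
orientation: [3.123, 0.345, 0.0]
force: [-0.4, 2.0, 0.1]
opening: 0.0434
```

```bash
python3 - <<'E'
from h import *
np.set_printoptions(precision=4,suppress=True)
s=robot.read_state(); c=robot.read_camera("wrist"); T=wristT(s,c); im=c["image"][:,:,::-1].copy()
print(s["t"],s["tool_pos"],s["orientation"],s["opening"],s["force"])
np.savez("w7.npz",T=T,im=im,tp=s["tool_pos"])
E
python3 ov.py .4673 -.0612 .4673 -.0611 ov3
```

```text
20.95 [ 0.467  -0.0624  0.0593] [3.1226 0.3446 0.0004] 0.043372316066241826 [-0.4192  2.0495  0.0638]
```

View pics/ov3.png

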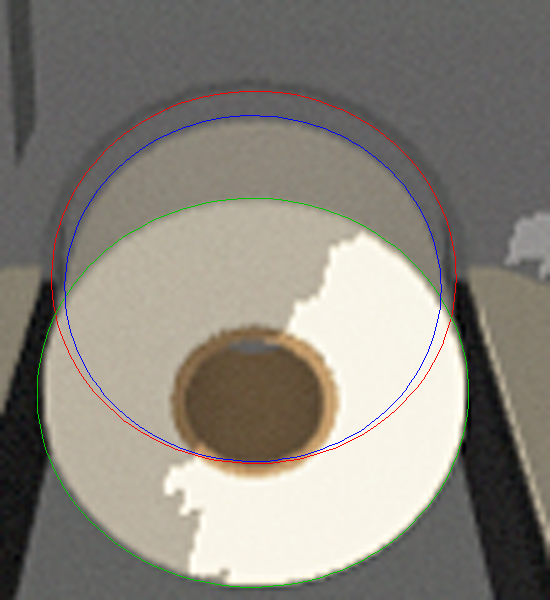

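Rim and roll circles are concentric within about 0.3 mm. Lowering into the pocket.

>>> drive_tool(
  increments=[
    [1,0,0,-0.1,0,0,0],
    [1,0,0,-0.2,0,0,0],
    [1,0,0,-0.3,0,0,0],
    [1,0,0,-0.3,0,0,0],
    [1,0,0,-0.3,0,0,0],
    [1,0,0,-0.3,0,0,0],
  ],
)

```text
t: 21.55
tool_pos: [0.4669, -0.0624, 0.0516]
orientation: [-3.123, -0.345, 0.0]
force: [0.8, 0.4, 0.2]
opening: 0.0429
```

```bash
python3 st.py
```

```text
t 21.70 tip z mm [26.57   26.656  26.709  26.7519] Fz -0.11 [ 0.1622  0.0976 -0.6623 -0.023 ] diff 29.4
```

>>> drive_tool(
  increments=[
    [1,0,0,-0.1,0,0,0],
    [1,0,0,-0.2,0,0,0],
    [1,0,0,-0.2,0,0,0],
    [1,0,0,-0.2,0,0,0],
    [1,0,0,-0.2,0,0,0],
    [1,0,0,-0.2,0,0,0],
  ],
)

```text
t: 22.2
tool_pos: [0.4668, -0.0624, 0.0466]
orientation: [-3.123, -0.345, 0.0]
force: [0.2, -0.8, -1.0]
opening: 0.0431
```

```bash
python3 st.py
```

```text
t 22.35 tip z mm [21.5774 21.5925 21.5898 21.6515] Fz -0.44 [-0.9635  0.2076 -0.0265 -0.977 ] diff 30.1
```

>>> drive_tool(
  increments=[
    [0.48,0,0,0,0,0,0],
    [0.4,0,0,0,0,0,0],
    [0.3,0,0,0,0,0,0],
    [0.25,0,0,0,0,0,0],
    [0.25,0,0,0,0,0,0],
    [0.25,0,0,0,0,0,0],
    [0.25,0,0,0.5,0,0,0],
    [0.25,0,0,1.5,0,0,0],
    [0.25,0,0,3,0,0,0],
    [0.25,0,0,4,0,0,0],
    [0.25,0,0,5,0,0,0],
    [0.25,-1,5,5,0,0,0],
    [0.25,-1,7,5,0,0,0],
    [0.25,-1,9,5,0,0,0],
    [0.25,-1,9,5,0,0,0],
    [0.25,-1,9,5,0,0,0],
    [0.25,-1,9,5,0,0,0],
    [0.25,-1,9,5,0,0,0],
  ],
)

```text
t: 23.85
tool_pos: [0.4412, 0.1662, 0.1717]
orientation: [-3.121, -0.351, -0.0]
force: [0.2, 0.0, 0.4]
opening: 0.0696
```

Run:
```python
from h import *
np.set_printoptions(precision=4,suppress=True)
s=robot.read_state(); print(s["t"],s["tool_pos"],s["force"],s["opening"])
A=[robot.read_camera(n) for n in("top","scene")]
a,b=[x["image"][:,:,::-1] for x in A]
cv2.imwrite("pics/e_top.png",cv2.resize(a[150:270,280:400],None,fx=5,fy=5,interpolation=cv2.INTER_CUBIC))
cv2.imwrite("pics/e_sc.png",cv2.resize(b[130:250,210:350],None,fx=5,fy=5,interpolation=cv2.INTER_CUBIC))
cv2.imwrite("pics/e_all.png",np.hstack([a[100:330,160:520],b[110:340,170:530]]))
```

```text
23.85 [0.4412 0.1662 0.1717] [0.1885 0.0183 0.3616] 0.06957691874167611
```

View pics/e_top.png

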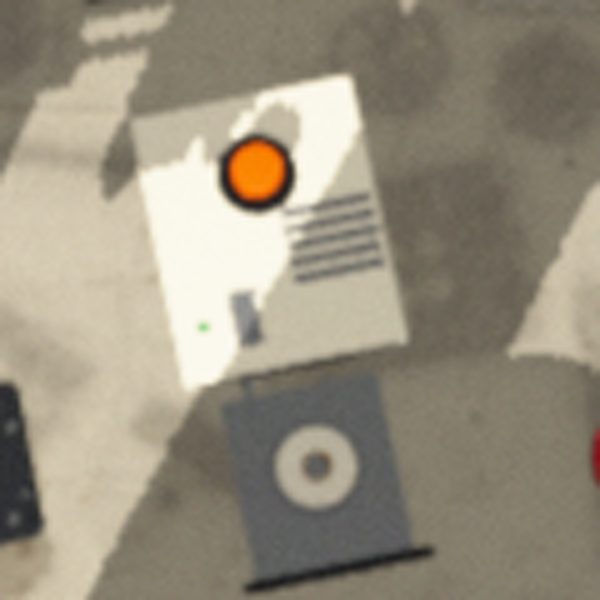

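View pics/e_sc.png

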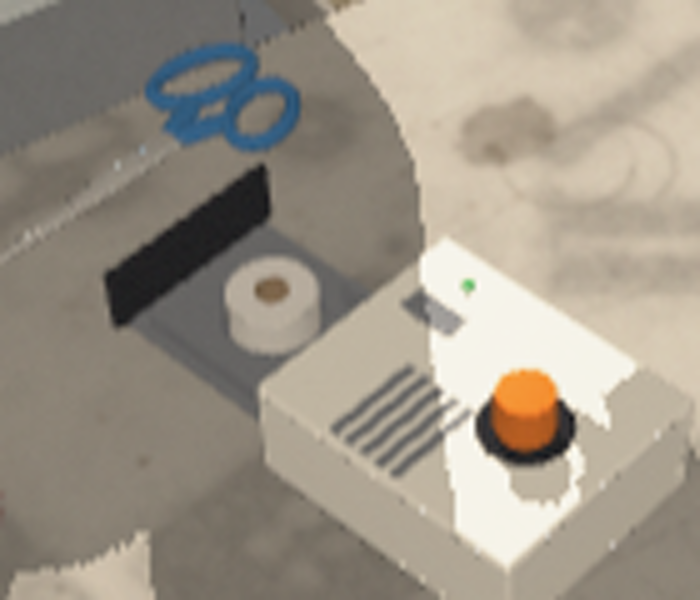

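View pics/e_all.png

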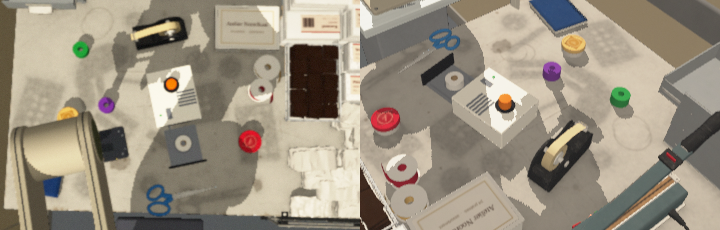

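Run:
```python
from h import *
np.set_printoptions(precision=4,suppress=True)
t=robot.read_camera("top");s=robot.read_camera("scene")
u=((316.5+.5)/5-.5+280,(466+.5)/5-.5+150); v=((272+.5)/5-.5+210,(288+.5)/5-.5+130)
for z in (.03,.034,.038,.044): print(z,ray(t,u,z),ray(s,v,z))
im=s["image"][:,:,::-1].copy(); o=cv2.resize(im[165:210,240:290],None,fx=12,fy=12,interpolation=cv2.INTER_CUBIC)
a=np.linspace(0,6.283,90)
p=ray(t,u,.034)
for z,col in((.034,(0,200,0)),(.044,(0,0,255))):
    p=ray(t,u,z)
    q=np.array([(proj(s,(p[0]+.022*np.cos(k),p[1]+.022*np.sin(k),z))-[240,165]+.5)*12 for k in a]); cv2.polylines(o,[np.int32(q)],True,col,1)
cv2.imwrite("pics/fin.png",o)
```

```text
0.03 [ 0.4662 -0.0621  0.03  ] [ 0.462  -0.0591  0.03  ]
0.034 [ 0.4661 -0.0619  0.034 ] [ 0.4654 -0.0608  0.034 ]
0.038 [ 0.466  -0.0617  0.038 ] [ 0.4688 -0.0625  0.038 ]
0.044 [ 0.4659 -0.0615  0.044 ] [ 0.4739 -0.065   0.044 ]
```

View pics/fin.png

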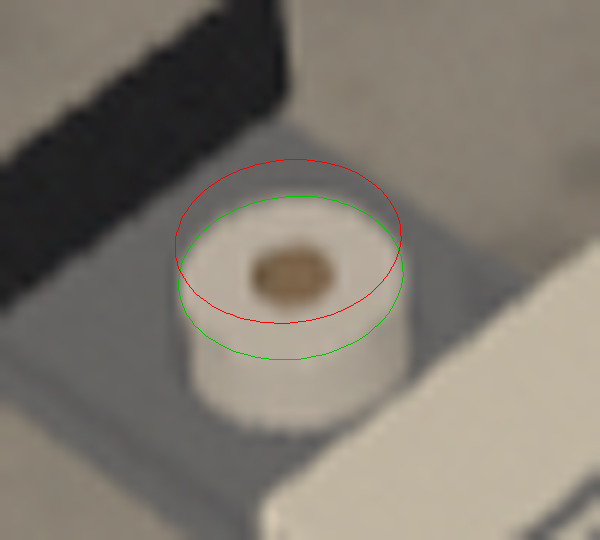

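The roll top fits z = 34 mm, which is fully seated (green circle), not 44 mm. The arm is clear, so I hand in.

```bash
python3 -c "
from plant import robot
print(robot.close_job(), robot.read_state()['t'])"
```

```text
the job is handed in; nothing more can be done
the job is handed in; nothing more can be done
```

I pressed the button in steps of 0.8 mm or less. The latch let go about 15.5 mm down, and I lifted straight off. The drawer popped fully out on its own. I then took the plain white roll, lined it up over the pocket with the wrist camera, lowered it in, let go and moved the arm away. All of this took about 24 s.

**Final checks**
- **Roll:** the top and scene cameras put its top at about 34 mm, which is seated on the pocket floor. The two views agree to about 1.5 mm, and the roll looks level.
- **Drawer:** its face is in the same place in the image as right after it popped out.
- **Other things:** the tins, ribbon rolls and look-alikes look undisturbed in the final pictures; I did not measure their positions.

**What disagreed**
- **Push force:** it read 5.5 to 7.2 N on average (single noisy readings up to 7.9 N), about 2 N above your figures, even near the top. The button kept moving freely and the force fell to about 3.3 N at release, so I don't think the stop was reached. It stayed below the 13 N limit.
- **Pocket position:** the wrist and top cameras differed by about 2 mm. I used the wrist camera's view of the roll against the pocket, and the roll went in without a noticeable force.

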